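Draw the rolling pin out of its half-topped box

TASK

Open the long wooden box in the drawer: lift off its loose lid by the bar handle and set it down gently, flat and handle up, on the bare drawer floor clear of the box. Then take out the small rolling pin: it is longer than the opening and its one end lies under the fixed end of the top, so tilt its free end up and draw it out slantwise, without forcing it against the box, tipping the box or shoving it about. Leave the other things in the drawer where they are, and finish while still holding the pin in the gripper, motionless and roughly level, all of it at least 10 cm above the top of the box.

Things in the scene. Friction and masses are not known exactly. Their poses are not given: they have to be found in the camera images.
- box: Long box of light wood, 324 x 136 x 79 mm, loose on the drawer floor, 0.7 kg. Origin: centre of its underside; x along its length, z up; its -x end is turned roughly towards the robot. Inside 300 (x -150 to 150) x 116 mm (y -58 to 58); floor 10 mm thick, side walls 10 mm and 70 mm high, end walls 12 mm; the end wall at +x is 79 mm high
- top_edge (a point): middle of the edge of the box's fixed top board, at its upper face: box x = -60, y = 0, z = 79 mm. The board is 9 mm thick (z 70 to 79), of darker wood, and roofs the inside from here to the -x end (90 mm deep, 60 mm clear height over the box floor). From here to the +x end wall the top is open, 210 x 116 mm, once the lid is off
- lid: Loose lid over the open part of the box's top, flush with the fixed part: darker wooden board 205 (x) x 134 (y) x 9 mm, 0.2 kg, bar handle on top, two 8 mm cleats below, 5 mm clear of the side walls: lift straight up. Origin: centre, at the cleats' underside (it stands on them); board 8 to 17 mm above it. On the box: axes as the box's, origin at box x = 45, z = 62 mm
- lid_place (a point): middle of the bare drawer floor (z = 0, fixed) between box and basket: free and large enough for the lid laid along world x; it may be laid elsewhere too. The drawer is fixed: inside x 0.27 to 0.86, y -0.50 to 0.50 m, sides 85 mm high, front panel (far side) 125 mm
- lid_handle (a point): middle of the lid's bar handle: bar 60 mm along the lid's x, 16 mm wide, 24 mm high; this point is 29 mm above the lid's origin, 12 mm under the bar's top
- pin: Small wooden rolling pin, 250 mm long, 0.13 kg, lying along the box on its floor, under the lid at first. Origin: its middle, on its axis (16 mm above the box floor); x along its axis. Barrel 32 mm thick, 150 mm long; at each end a 50 mm handle 14 mm thick with a 17 mm knob. Round: it can roll a little. End b lies 45 to 70 mm under the fixed top, end a 5 to 30 mm from the +x end wall
- pin_end_a (a point): tip of the pin's handle at its +x end, on the axis, 125 mm from the middle: the end that lies in the open part of the box
- pin_end_b (a point): tip of the pin's handle at its -x end, on the axis, 125 mm from the middle: the end that lies under the fixed top
- basket: bystander: rattan-look plastic basket 270 x 190 x 100 mm with a moulded bib in it, origin at the centre of its underside. Box and basket lie side by side, one left and one right of the middle, and may be exchanged
- bowl: bystander: small glass bowl, 104 mm wide, 46 mm high, in the middle at the far end of the drawer; origin at the centre of its underside
- straw_cup: bystander: purple flip-top straw cup, 71 mm wide, 128 mm high, far end of the drawer on the left; origin at the centre of its underside
- jar: bystander: glass jar with steel cap, 64 mm wide, 85 mm high, at the right edge; origin at the centre of its underside
- ramekin: bystander: white ramekin, 80 mm wide, 48 mm high, at the right edge; origin at the centre of its underside
- turner: bystander: wooden-handled turner, 260 mm, lying crosswise at the far end on the right; origin at the underside near its middle
- spoon_rack: bystander: slotted steel spoon rack 190 x 75 x 85 mm with four spoons reaching 122 mm, fixed at the left edge; origin at the centre of its underside.

How it is judged:
By the outcome, as a careful person would: the job done as asked, in the order asked, and still so for the second after the job is handed in, while the arm keeps its last pose, push and grip.
It also fails if it takes over 64 s, if anything falls off the work surface, if the arm or the gripper's body presses on something with over 40 N, if the wrist force passes 120 N, or if a joint passes its speed limit or range.

ROBOT

A 6-joint arm with a two-finger parallel gripper is mounted at the origin on the work surface. World frame = base frame: x ahead of the robot, y to its left, z up, the work surface at z = 0. Lengths are in m, angles in rad, forces in N, time in s.
With the tool pointing down it reaches from about 0.225 to 0.875 m from the base axis. Payload 3.4 kg.
Tool frame: the origin (TCP) lies midway between the tips of the shut fingers; the grasp point (between the pads) lies 19 mm behind it (manip.grasp_offset is the distance from the TCP to the grasp point, in m); x points along the fingers, y is the direction in which the jaws open and shut, and the axes are right-handed (so a half turn about x gives the same grasp; the last joint's range is limited). The gripper opens to 85 mm and grips with 20 to 120 N. Pads are 22 mm wide; open, the fingers measure 114 mm over their backs; the gripper's body (76 mm by 85 mm) begins 54 mm behind the grasp point. The pads swing forward as they close: fully open they stand 13 mm farther back than shut.
Start: joints at [-1.272, 0.276, 1.505, -0, 1.361, -0.121], TCP at [0.234, -0.525, 0.231] pointing down, gripper open.
Joint ranges: [-2.89, 2.89], [-0.75, 2.08], [0.22, 2.7], [-1.18, 4.32], [0.11, 2.71], [-2.7, 2.7]. Speed limits (rad/s): [2.57, 2.57, 3.14, 3.14, 3.14, 3.14].

INTERFACE

Orientations are given as a unit quaternion [w, x, y, z].
In Python, from rig import manip gives the robot as it stands.
- The arm moves only by the shell command python3 -m creep 'ROWS' [OPENING] [FORCE]. ROWS is a JSON object of lists of equal length, an entry for each row: "delta_pos": the shift along the tool's x, y, z in cm, a list of three; "dr": the turn, a rotation vector about the tool's x, y, z in rad, a list of three. In form: {"delta_pos": [[dx, dy, dz], ...], "dr": [[rx, ry, rz], ...]}. A call has 1 to 10 rows; each row is the pose to reach, as a shift and turn from the pose commanded when the call began, along the tool's axes at that moment; what a row does not reach only later rows make up. A row lasts 1/10 s, in which the tool goes at most 50 mm and 8.59 degrees, less where a joint would pass 70% of its speed; a pose out of reach is approached as far as the arm can. A call with a gripper value outside its range is refused whole. OPENING is the opening, from -1 (shut) to 1 (fully open), set as the call begins (- or left out, the last holds). The fingers move at their own pace and stop on an object; FORCE is the grip in N (left out, the last holds). Time passes only in rows, so rows that repeat a pose let the fingers close. It gives the time, the measured TCP pose, the force and the opening at its end, in the units of the state.
- manip.get_state(): the state, without advancing time (a new reading comes with each control period).
- manip.get_image(name): name is "scene" or "side" or "wrist"; returns a dict with "pixels" (420x560x3 uint8, blue, green, red), "depth" (420x560 float32, m along the optical axis (not along the pixel's ray), 0 where there is no reading), "intrinsics" (3x3 intrinsics, pixels), "k1" (the pictures are not rectified: a ray, as slopes to the right and down, at radius r is drawn at 1 + k1 r^2 times it, then the intrinsics apply), "rvec" (rotation vector, rad) and "tvec" (3), from world to camera coordinates, as OpenCV has them. Camera axes: x right, y down, z forward; pixel columns grow to the right and rows downward; lengths in m; the calibration is good to about 2 mm. A picture is of the moment at which its call begins.
- manip.sign_off(): hands the job in, once; it reports no verdict.
The state is a dict: "clock": time; "qpos": joint angles; "qd": joint speeds; "effort": joint torques, N m; "position": TCP position; "ee_rot": TCP orientation; "contact_force": force on the tool from outside, world axes, zero at the start; "moment": the same for the moment, N m; "width": finger opening in m.
Only numpy, scipy, OpenCV 4.12 (cv2) and the standard library are available. Lean on these libraries where they do the work, as an engineer would, in place of code of your own. Each camera call takes 0.05 s, during which the arm holds its last target. There are 200 camera calls.

## Working session

There is one attempt and no reset: what is moved stays moved. The work goes in short steps, Python scripts to look and compute and a shell command to move; the robot and the scene stay as the last step left them, time stands still between calls to the robot, and variables do not carry over. Pictures are saved under pics/ and viewed, about 8 in all and at most 12, crops included, and the job is handed in when it is done.

```bash
ls; mkdir -p pics
cat > h.py <<'E'
import numpy as np, cv2
from rig import manip
from scipy.spatial.transform import Rotation as R
def shot(n,name=None):
    im=manip.get_image(n)
    if name: cv2.imwrite('pics/'+name+'.png',im['pixels'])
    return im
def cloud(im):
    d=im['depth'];K=np.array(im['intrinsics']);h,w=d.shape
    u,v=np.meshgrid(np.arange(w),np.arange(h))
    p=np.stack([u,v],-1).reshape(-1,1,2).astype(float)
    n=cv2.undistortPoints(p,K,np.array([im['k1'],0,0,0,0.])).reshape(h,w,2)
    c=np.dstack([n*d[...,None],d])
    Rm=cv2.Rodrigues(np.array(im['rvec'],float))[0]
    P=(c-np.array(im['tvec']).reshape(3))@Rm
    P[d<=0]=np.nan
    return P
def state():
    s=manip.get_state(); q=s['ee_rot']; r=R.from_quat([q[1],q[2],q[3],q[0]])
    return s,np.array(s['position']),r
E
python3 - <<'E'
from h import *
s,p,r=state();print(s);print(r.as_matrix().round(3),manip.grasp_offset)
im=shot('scene','scene0');P=cloud(im);np.save('P0.npy',P);print(im['tvec'],im['k1'])
im2=shot('side','side0');np.save('P0s.npy',cloud(im2))
for n in range(40,420,60):
  print([tuple(np.round(P[n,m],2)) for m in range(40,560,120)])
E
```

```text
pics
{'clock': 0.0, 'qpos': array([-1.27199958e+00,  2.76625767e-01,  1.50614186e+00, -2.88950220e-05,
        1.36066170e+00, -1.21030888e-01]), 'qd': array([ 5.28528396e-04,  7.90992679e-05,  3.54554742e-04, -7.29165768e-04,
        1.04262430e-04, -2.32319005e-04]), 'effort': array([ 1.61846376e-03, -4.16763461e+01, -2.45810544e+01,  5.40726307e-05,
        1.08458090e-02, -7.10224413e-06]), 'position': array([ 0.23418763, -0.52458183,  0.23041866]), 'ee_rot': array([-0.14669992, -0.69151666, -0.14799175,  0.69165185]), 'contact_force': array([-0.30760301, -0.16710554, -0.32119864]), 'moment': array([-0.00368268,  0.02956988, -0.00157095]), 'width': 0.08533939378308529}
[[-0.001  0.408 -0.913]
 [ 0.002 -0.913 -0.408]
 [-1.    -0.002 -0.   ]] 0.0187
[-0.28990591 -0.32623649  1.63560681] -0.0013441407812568285
[(np.float64(-0.67), np.float64(-0.38), np.float64(0.17)), (np.float64(-0.57), np.float64(0.08), np.float64(0.07)), (np.float64(-0.56), np.float64(0.74), np.float64(-0.14)), (np.float64(-0.08), np.float64(1.13), np.float64(-0.01)), (np.float64(0.44), np.float64(1.2), np.float6
[... 1003 characters left out ...]
1), np.float64(-0.0)), (np.float64(0.91), np.float64(0.21), np.float64(0.0)), (np.float64(1.06), np.float64(1.15), np.float64(-0.75))]
[(np.float64(0.5), np.float64(-0.76), np.float64(0.0)), (np.float64(0.68), np.float64(-0.48), np.float64(-0.0)), (np.float64(0.88), np.float64(-0.21), np.float64(0.07)), (np.float64(0.96), np.float64(0.43), np.float64(-0.76)), (np.float64(1.26), np.float64(0.89), np.float64(-0.75))]
[(np.float64(0.66), np.float64(-0.8), np.float64(0.0)), (np.float64(0.83), np.float64(-0.54), np.float64(0.0)), (np.float64(0.99), np.float64(-0.29), np.float64(0.0)), (np.float64(1.15), np.float64(0.25), np.float64(-0.76)), (np.float64(1.43), np.float64(0.67), np.float64(-0.74))]
```

View pics/scene0.png

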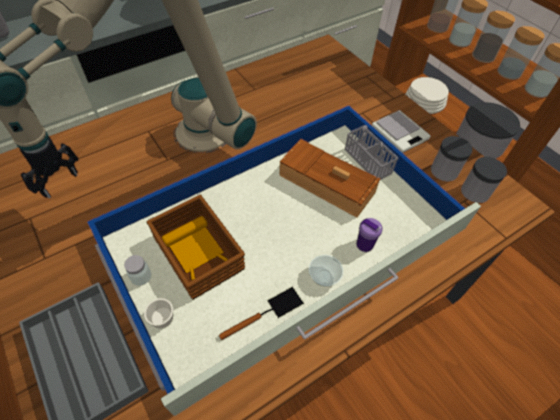

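The scene shows the box at about (330,177) with its bar handle at (341,173). The basket is at (195,245) and the spoon rack is close to the box at (370,152). The floor between box and basket, around (265,215), is bare.

Run:
```python
from h import *
for f in ['P0.npy','P0s.npy']:
    P=np.load(f);z=P[...,2]
    roi=(P[...,0]>.28)&(P[...,0]<.75)&(P[...,1]>0.05)&(P[...,1]<.36)
    m=(roi&(z>.0745)&(z<.084)).astype(np.uint8)
    n,l,st,c=cv2.connectedComponentsWithStats(m)
    i=1+np.argmax(st[1:,4]); q=P[l==i]
    rect=cv2.minAreaRect((q[:,:2]*1000).astype(np.float32));print(f,'top',rect,st[i],np.median(q[:,2]))
    print(cv2.boxPoints(rect).round(0).tolist())
    cx,cy=np.array(rect[0])/1000
    h=roi&(z>.094)&(z<.11)&(np.hypot(P[...,0]-cx,P[...,1]-cy)<.1)
    q=P[h];print('handle',len(q),q.mean(0), np.percentile(q[:,2],[5,50,95]),cv2.minAreaRect((q[:,:2]*1000).astype(np.float32)))
    # basket
    b=(P[...,0]>.28)&(P[...,0]<.85)&(P[...,1]<0.0)&(P[...,1]>-.38)&(z>.09)&(z<.11);q=P[b]
    if len(q): print('basket',q.min(0),q.max(0))
```

```text
P0.npy top ((478.72705078125, 249.09237670898438), (323.9182434082031, 141.32925415039062), 21.49534034729004) [ 279  139   99   66 2431] 0.07802832619604545
[[302.0, 255.0], [354.0, 124.0], [655.0, 243.0], [604.0, 374.0]]
handle 81 [0.52229489 0.26416434 0.10056393] [0.09516945 0.10112737 0.10503944] ((521.32861328125, 264.8498229980469), (58.33650207519531, 18.709217071533203), 25.879480361938477)
basket [ 0.35056801 -0.36627817  0.09005142] [ 0.63092593 -0.16734853  0.10790011]
P0s.npy top ((474.93817138671875, 251.87677001953125), (322.96917724609375, 138.3665008544922), 21.317934036254883) [ 219  260  127   50 4808] 0.07892507661602424
[[299.0, 258.0], [350.0, 129.0], [651.0, 246.0], [600.0, 375.0]]
handle 143 [0.5162372  0.27020284 0.10117559] [0.09567581 0.10142891 0.10577119] ((516.2725219726562, 268.94427490234375), (57.17997741699219, 19.660816192626953), 24.16521453857422)
basket [ 0.34978658 -0.36615634  0.09008638] [ 0.62499739 -0.16320632  0.1094672 ]
```

View pics/side0.png

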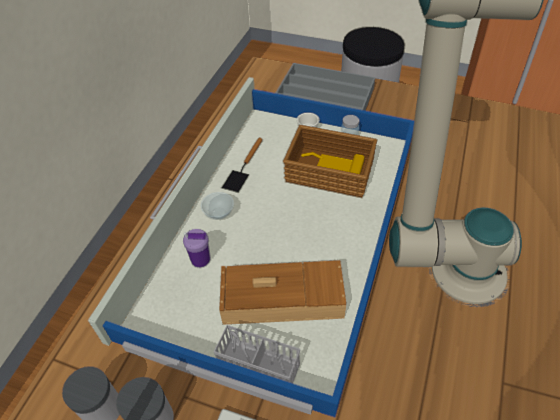

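```bash
cat >> h.py <<'E'
def go(pos,Rt):
    "print delta in tool axes (cm) and rotvec to reach pos with matrix Rt"
    s,p,r=state()
    print('dpos',(r.inv().apply(np.array(pos)-p)*100).round(2),'dr',(r.inv()*R.from_matrix(Rt)).as_rotvec().round(3))
def down(yaw):
    "tool pointing down, jaw axis y at yaw (deg)"
    a=np.radians(yaw);x=np.array([0,0,-1.]);y=np.array([np.cos(a),np.sin(a),0]);return np.stack([x,y,np.cross(x,y)],1)
E
python3 -m creep '{"delta_pos":[[0,-1,-1],[0,-3.5,-3.5],[0,-6.5,-6.5],[0,-10,-10],[0,-13.5,-13.5],[0,-17,-17],[0,-20.5,-20],[0,-24,-23],[0,-27.5,-26],[0,-31,-29]],"dr":[[0,0,0],[0,0,0],[0,0,0],[0,0,0],[0,0,0],[0,0,0],[0,0,0],[0,0,0],[0,0,0],[0,0,0]]}' 1 40
python3 -m creep '{"delta_pos":[[0,-3.5,-3.5],[0,-7,-7],[0,-10.5,-10.5],[0,-14,-14],[0,-17.5,-17.5],[0,-21,-20.5],[0,-24,-23.5],[0,-27,-26.5],[0,-29,-28.7],[0,-29.7,-29.3]],"dr":[[0,0,0],[0,0,0],[0,0,0],[0.01,0,0],[0.02,0,0],[0.03,0,0],[0.04,0,0],[0.047,0,0],[0.047,0,0],[0.047,0,0]]}'
python3 - <<'E'
from h import *
s,p,r=state();print(p,s['qpos'])
im=shot('wrist','w1');P=cloud(im);z=P[...,2]
q=P[(z>.094)&(z<.11)&(np.hypot(P[...,0]-.519,P[...,1]-.267)<.06)];print(len(q),q.mean(0),cv2.minAreaRect((q[:,:2]*1000).astype(np.float32)))
q=P[(z>.074)&(z<.083)&(np.hypot(P[...,0]-.48,P[...,1]-.25)<.2)];print(len(q),cv2.minAreaRect((q[:,:2]*1000).astype(np.float32)))
E
```

```text
clock: 1.1
position: [0.3722, -0.1211, 0.2313]
ee_rot: [0.147, 0.692, 0.147, -0.691]
contact_force: [0.9, 0.1, 0.5]
width: 0.0854
clock: 2.1
position: [0.5191, 0.27, 0.2306]
ee_rot: [-0.132, -0.695, -0.132, 0.695]
contact_force: [-0.8, -1.2, -1.0]
width: 0.0858
[0.51912677 0.26996053 0.2306151 ] [3.60005520e-01 2.91594459e-01 1.48406684e+00 1.05635574e-03
 1.36615933e+00 1.55471440e+00]
1105 [0.52234394 0.26863501 0.10299825] ((520.5783081054688, 268.0502624511719), (59.28807830810547, 16.030540466308594), 21.846277236938477)
38473 ((455.1288757324219, 310.88214111328125), (323.45098876953125, 262.5298767089844), 21.713804244995117)
```

View pics/w1.png

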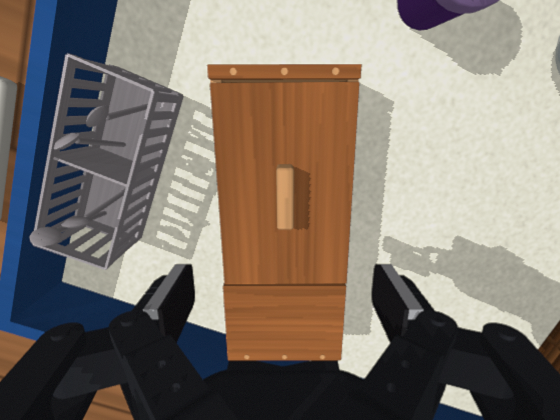

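The wrist view shows the lid square under the gripper, with the bar at (285,197) and its long axis between the fingers.

Run:
```python
from h import *
go((.5205,.268,.082),down(-68.4))
```

```text
dpos [14.86  0.23 -0.09] dr [-0.001  0.001  0.001]
```

```bash
python3 -m creep '{"delta_pos":[[1.5,0.2,-0.1],[4,0.2,-0.1],[6.5,0.2,-0.1],[9,0.2,-0.1],[11,0.2,-0.1],[12.5,0.2,-0.1],[13.7,0.2,-0.1],[14.4,0.2,-0.1],[14.8,0.2,-0.1],[14.8,0.2,-0.1]],"dr":[[0,0,0],[0,0,0],[0,0,0],[0,0,0],[0,0,0],[0,0,0],[0,0,0],[0,0,0],[0,0,0],[0,0,0]]}' 1 40
python3 -m creep '{"delta_pos":[[0,0,0],[0,0,0],[0,0,0],[0,0,0],[0,0,0],[0,0,0],[0,0,0],[0,0,0],[0,0,0],[0,0,0]],"dr":[[0,0,0],[0,0,0],[0,0,0],[0,0,0],[0,0,0],[0,0,0],[0,0,0],[0,0,0],[0,0,0],[0,0,0]]}' -1 40
```

```text
clock: 3.15
position: [0.5209, 0.265, 0.0833]
ee_rot: [-0.131, -0.695, -0.131, 0.695]
contact_force: [-0.0, -0.4, -1.0]
width: 0.0855
clock: 4.15
position: [0.5213, 0.2656, 0.0837]
ee_rot: [0.131, 0.695, 0.131, -0.695]
contact_force: [-1.7, 1.3, 5.4]
width: 0.0153
```

```bash
python3 -m creep '{"delta_pos":[[-0.2,0,0],[-0.5,0,0],[-1,0,0],[-1.6,0,0],[-2.4,0,0],[-3.5,0,0],[-5,0,0],[-7,0,0],[-9,0,0],[-10,0,0]],"dr":[[0,0,0],[0,0,0],[0,0,0],[0,0,0],[0,0,0],[0,0,0],[0,0,0],[0,0,0],[0,0,0],[0,0,0]]}' -1 60
python3 - <<'E'
from h import *
go((.49,-.03,.19),down(-90))
im=shot('wrist','w2');P=cloud(im);z=P[...,2]
im=shot('scene');S=cloud(im);np.save('S1.npy',S)
for P in (P,S):
  z=P[...,2];m=(P[...,0]>.28)&(P[...,0]<.84)&(P[...,1]>-.165)&(P[...,1]<.2)&(z>.015)&(z<.15);q=P[m];print(len(q))
  if len(q): print(q[:,1].min(), np.histogram2d(q[:,0],q[:,1],bins=[np.arange(.28,.85,.05),np.arange(-.16,.21,.03)])[0].astype(int))
E
```

```text
clock: 5.15
position: [0.5221, 0.2657, 0.1861]
ee_rot: [0.131, 0.696, 0.131, -0.693]
contact_force: [-0.1, -0.0, -1.6]
width: 0.0146
dpos [-0.45 26.37 13.76] dr [ 0.373 -0.004  0.001]
424
0.1776001102283751 [[  0   0   0   0   0   0   0   0   0   0   0   0]
 [  0   0   0   0   0   0   0   0   0   0   0   0]
 [  0   0   0   0   0   0   0   0   0   0   0   0]
 [  0   0   0   0   0   0   0   0   0   0   0   0]
 [  0   0   0   0   0   0   0   0   0   0   0   0]
 [  0   0   0   0   0   0   0   0   0   0   0   0]
 [  0   0   0   0   0   0   0   0   0   0   0   0]
 [  0   0   0   0   0   0   0   0   0   0   0   0]
 [  0   0   0   0   0   0   0   0   0   0   0 424]
 [  0   0   0   0   0   0   0   0   0   0   0   0]
 [  0   0   0   0   0   0   0   0   0   0   0   0]]
1949
-0.03159331137691212 [[  0   0   0   0   0   0   0   0   0   0   0   1]
 [  0   0   0   0   0   0   0   0   0  97  72  83]
 [  0   0   0   0   0   0   0   0   0   6 217  91]
 [  0   0   0   0   0   0   0   0   0   0  98 103]
 [  0   0   0   0   0   0   0   0   0   0   0 180]
 [  0   0   0   0   0   0   0   0   0   0   0  11]
 [  0   0   0   0   0   0   0   0   0   0   0   0]
 [  0   0   0   0   0   0   0   0   0   0   0   0]
 [  0   0   0   0   0  30  41   0   0   0   0  36]
 [  0   0   0   0  47  47  66 131   0   0  80 344]
 [  0   0   0   0  23  25  48  56   0   0   0  16]]
```

View pics/w2.png

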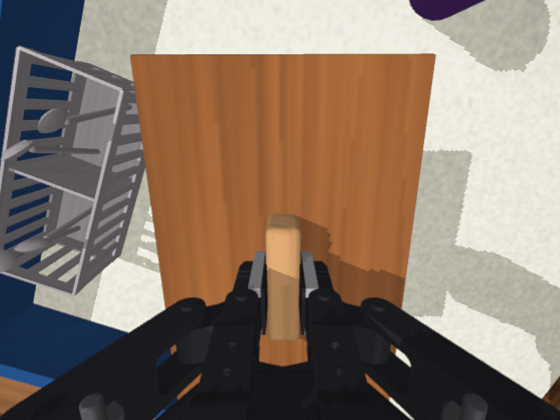

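The wrist view shows the lid hanging level from the bar at (283,275), clear of the rack on the left.

```bash
python3 -m creep '{"delta_pos":[[0,1,0.5],[0,3.5,1.8],[0,7,3.6],[0,10.5,5.4],[0,14,7.2],[0,17.5,9],[0,21,10.9],[0,24,12.5],[0,26,13.5],[0,26.4,13.8]],"dr":[[0,0,0],[0,0,0],[0.05,0,0],[0.1,0,0],[0.17,0,0],[0.24,0,0],[0.3,0,0],[0.35,0,0],[0.373,0,0],[0.373,0,0]]}'
python3 -m creep '{"delta_pos":[[1,0,0],[3,0,0],[5.5,0,0],[8,0,0],[10.5,0,0],[12.5,0,0],[14,0,0],[15,0,0],[15.6,0,0],[15.8,0,0]],"dr":[[0,0,0],[0,0,0],[0,0,0],[0,0,0],[0,0,0],[0,0,0],[0,0,0],[0,0,0],[0,0,0],[0,0,0]]}'
python3 - <<'E'
from h import *
s,p,r=state();print(p,r.as_matrix().round(3),s['contact_force'])
go((.49,-.03,.022),down(-90))
E
```

```text
clock: 6.25
position: [0.4872, -0.0336, 0.1821]
ee_rot: [0.001, -0.706, 0.002, 0.708]
contact_force: [0.1, 0.3, -2.3]
width: 0.015
clock: 7.25
position: [0.4883, -0.0302, 0.0246]
ee_rot: [-0.0, -0.707, -0.0, 0.707]
contact_force: [0.5, -0.3, -1.8]
width: 0.0143
[ 0.48831488 -0.03022924  0.02463426] [[-0.001  0.001 -1.   ]
 [ 0.    -1.    -0.001]
 [-1.    -0.     0.001]] [ 0.53629539 -0.29400203 -1.77292068]
dpos [ 0.26 -0.02 -0.17] dr [0.001 0.001 0.   ]
```

```bash
python3 -m creep '{"delta_pos":[[0.05,0,0],[0.1,0,0],[0.15,0,0],[0.2,0,0],[0.25,0,0],[0.25,0,0]],"dr":[[0,0,0],[0,0,0],[0,0,0],[0,0,0],[0,0,0],[0,0,0]]}'
```

```text
clock: 7.85
position: [0.4887, -0.0309, 0.0229]
ee_rot: [-0.0, 0.707, -0.0, -0.707]
contact_force: [-0.6, 0.9, -2.2]
width: 0.0144
```

```bash
python3 -m creep '{"delta_pos":[[0.05,0,0],[0.1,0,0],[0.15,0,0],[0.15,0,0]],"dr":[[0,0,0],[0,0,0],[0,0,0],[0,0,0]]}'
python3 - <<'E'
from h import *
S=cloud(shot('scene'))
z=S[...,2]
m=(abs(S[...,0]-.49)<.1)&(abs(S[...,1]+.03)<.06);q=S[m]
q=q[(q[:,2]<.03)&(q[:,2]>.005)];print(len(q),np.percentile(q[:,2],[5,50,95]))
E
```

```text
clock: 8.25
position: [0.4887, -0.0309, 0.0217]
ee_rot: [0.0, 0.707, -0.0, -0.707]
contact_force: [-1.0, 0.5, 3.6]
width: 0.0144
1245 [0.01190669 0.01606567 0.02004054]
```

```bash
python3 -m creep '{"delta_pos":[[0,0,0],[0,0,0],[0,0,0],[0,0,0],[0,0,0],[-0.5,0,0],[-2,0,0],[-4.5,0,0],[-8,0,0],[-12,0,0]],"dr":[[0,0,0],[0,0,0],[0,0,0],[0,0,0],[0,0,0],[0,0,0],[0,0,0],[0,0,0],[0,0,0],[0,0,0]]}' 1 40
python3 -m creep '{"delta_pos":[[-3,0,0],[-7,0,0],[-11,0,0],[-14,0,0],[-15,0,0]],"dr":[[0,0,0],[0,0,0],[0,0,0],[0,0,0],[0,0,0]]}'
python3 - <<'E'
from h import *
s,p,r=state();print(p)
go((.52,.27,.29),down(-68.5))
E
```

```text
clock: 9.3
position: [0.4877, -0.0306, 0.142]
ee_rot: [0.0, -0.706, -0.0, 0.708]
contact_force: [1.4, 0.5, 0.8]
width: 0.0853
clock: 9.8
position: [0.49, -0.0311, 0.2952]
ee_rot: [0.0, 0.71, -0.001, -0.705]
contact_force: [-0.0, -0.4, -0.0]
width: 0.0851
[ 0.49002573 -0.0310832   0.29516789]
dpos [  0.49 -30.11  -2.99] dr [-0.375 -0.007 -0.003]
```

```bash
python3 -m creep '{"delta_pos":[[0,-1,0],[0,-4,-0.5],[0,-8,-1],[0,-12,-1.5],[0,-16,-2],[0,-20,-2],[0,-24,-2.5],[0,-28,-3],[0,-30,-3],[0,-30,-3]],"dr":[[0,0,0],[0,0,0],[-0.05,0,0],[-0.12,0,0],[-0.2,0,0],[-0.27,0,0],[-0.33,0,0],[-0.375,0,0],[-0.375,0,0],[-0.375,0,0]]}'
python3 - <<'E'
from h import *
s,p,r=state();print(p,s['qpos'])
im=shot('wrist','w3');P=cloud(im);np.save('W3.npy',P)
S=cloud(shot('scene','s3'))
c=np.array([.477,.251]);a=np.radians(21.5);B=np.array([[np.cos(a),np.sin(a)],[-np.sin(a),np.cos(a)]])
L=(P[...,:2]-c)@B.T; z=P[...,2]
# recheck box: side wall tops
m=(abs(z-.070)<.0025)&(abs(L[...,1])<.075)&(abs(L[...,0])<.17);print('walls',cv2.minAreaRect((P[m][:,:2]*1000).astype(np.float32)))
m=(abs(z-.079)<.003)&(abs(L[...,1])<.075)&(L[...,0]<-.04)&(L[...,0]>-.17);print('top',cv2.minAreaRect((P[m][:,:2]*1000).astype(np.float32)),np.percentile(L[m][:,0],[1,99]))
m=(abs(L[...,1])<.052)&(L[...,0]>-.055)&(L[...,0]<.145)&(z>.0165)&(z<.06);q=L[m];zz=z[m]
print(len(q),q.min(0),q.max(0))
for x in np.arange(-.05,.145,.01):
    k=abs(q[:,0]-x)<.004
    if k.sum()>3: print(round(x,3),q[k,1].min().round(4),q[k,1].max().round(4),zz[k].max().round(4),k.sum())
E
```

```text
clock: 10.8
position: [0.517, 0.2723, 0.288]
ee_rot: [-0.133, -0.693, -0.133, 0.696]
contact_force: [-0.4, -0.7, -0.2]
width: 0.0856
[0.51699717 0.2722842  0.28804434] [3.64755346e-01 2.67663407e-01 1.37754341e+00 1.50510593e-03
 1.50152416e+00 1.55662604e+00]
walls ((519.9088745117188, 268.49462890625), (211.04112243652344, 136.4624786376953), 21.67632484436035)
top ((375.9722595214844, 211.48495483398438), (102.48175048828125, 136.05294799804688), 21.531940460205078) [-0.15855576 -0.058138  ]
2875 [-0.05499249 -0.01635871] [0.13539078 0.01824506]
-0.05 -0.013 0.0182 0.0434 112
-0.04 -0.0128 0.0167 0.0446 119
-0.03 -0.0126 0.0167 0.0432 119
-0.02 -0.0139 0.0166 0.0436 123
-0.01 -0.0137 0.0166 0.044 127
0.0 -0.0135 0.0166 0.0441 130
0.01 -0.0148 0.0165 0.0438 130
0.02 -0.0146 0.015 0.0435 134
0.03 -0.0144 0.015 0.0439 136
0.04 -0.0156 0.015 0.0436 150
0.05 -0.0154 0.0149 0.0434 145
0.06 -0.0152 0.0149 0.0441 146
0.07 -0.0163 0.0135 0.0438 146
0.08 -0.016 0.0135 0.0439 146
0.09 -0.0084 0.0123 0.0365 86
0.1 -0.0082 0.0046 0.0348 70
0.11 -0.008 0.0046 0.0351 65
0.12 -0.0104 0.0059 0.0375 85
0.13 -0.0102 0.0047 0.0365 79
```

View pics/w3.png

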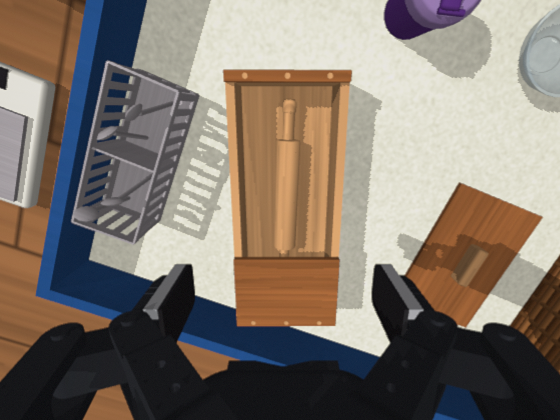

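The wrist view shows the open box, with the pin's handle end at (288,105) and its barrel running (287,140)–(283,252), disappearing under the fixed top. The lid lies flat, handle up, at (475,260), well clear. The pin axis yaw is about 20°, and 56 mm of it is under the top.

Run:
```python
from h import *
go((.533,.2727,.1),down(-70)); go((.533,.2727,.014),down(-70))
```

```text
dpos [18.89  0.25 -1.66] dr [ 0.027  0.005 -0.001]
dpos [27.49  0.24 -1.7 ] dr [ 0.027  0.005 -0.001]
```

```bash
python3 -m creep '{"delta_pos":[[1,0.2,-0.5],[4,0.2,-1],[8,0.2,-1.6],[12,0.2,-1.7],[15.5,0.2,-1.7],[18,0.2,-1.7],[18.8,0.2,-1.7],[18.8,0.2,-1.7]],"dr":[[0,0,0],[0,0,0],[0.027,0.005,0],[0.027,0.005,0],[0.027,0.005,0],[0.027,0.005,0],[0.027,0.005,0],[0.027,0.005,0]]}' 0.25 60
python3 - <<'E'
from h import *
go((.533,.2727,.014),down(-70))
E
```

```text
clock: 11.7
position: [0.5346, 0.2722, 0.1018]
ee_rot: [0.122, 0.697, 0.122, -0.696]
contact_force: [0.1, 0.5, -0.8]
width: 0.0533
dpos [ 8.78 -0.1   0.15] dr [-0.003 -0.002 -0.   ]
```

```bash
python3 -m creep '{"delta_pos":[[1,-0.1,0.1],[2.5,-0.1,0.1],[4,-0.1,0.1],[5.5,-0.1,0.1],[6.8,-0.1,0.1],[7.7,-0.1,0.1],[8.3,-0.1,0.1],[8.6,-0.1,0.1],[8.7,-0.1,0.1],[8.7,-0.1,0.1]],"dr":[[0,0,0],[0,0,0],[0,0,0],[0,0,0],[0,0,0],[0,0,0],[0,0,0],[0,0,0],[0,0,0],[0,0,0]]}' 0.25 60
```

```text
clock: 12.7
position: [0.5352, 0.2749, 0.0183]
ee_rot: [0.122, 0.699, 0.123, -0.694]
contact_force: [-3.0, 0.0, 7.3]
width: 0.0532
```

Run:
```python
from h import *
shot('wrist','w4'); s,p,r=state();print(p,r.as_matrix().round(3),s['contact_force'],s['moment'])
im=shot('scene')['pixels'];im2=shot('side')['pixels']
cv2.imwrite('pics/c4.png',np.hstack([cv2.resize(im[120:230,260:400],None,fx=2.8,fy=2.8),cv2.resize(im2[220:330,200:340],None,fx=2.8,fy=2.8)]))
```

```text
[0.53519417 0.27490505 0.01828003] [[ 0.007  0.341 -0.94 ]
 [ 0.003 -0.94  -0.341]
 [-1.    -0.    -0.008]] [-2.46406965  0.42331668  7.88029525] [-0.18464962  0.13637955  0.05592219]
```

View pics/w4.png

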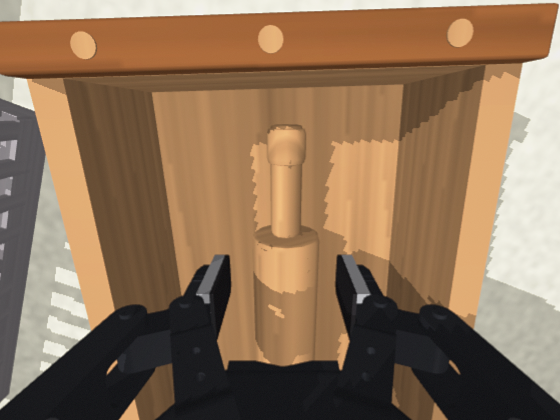

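View pics/c4.png

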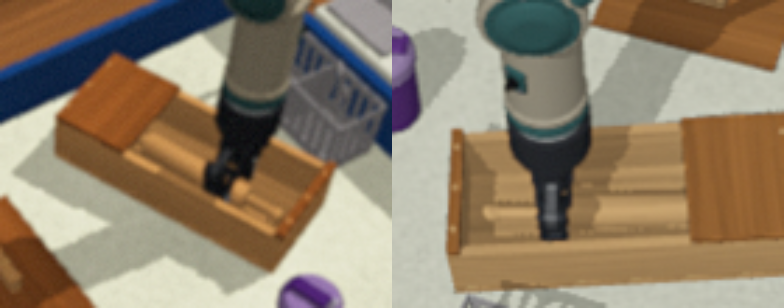

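The wrist view shows the pads at (220,285) and (350,285) either side of the barrel at x≈287, well centred. The finger knuckles are close to the side walls. There is about 8 N of contact, so I'll raise a little and narrow the fingers.

```bash
python3 -m creep '{"delta_pos":[[-0.2,0,0],[-0.5,0,0],[-0.8,0,0],[-0.8,0,0]],"dr":[[0,0,0],[0,0,0],[0,0,0],[0,0,0]]}' 0.0 60
python3 -m creep '{"delta_pos":[[0.1,0,0],[0.2,0,0],[0.3,0,0],[0.4,0,0],[0.4,0,0]],"dr":[[0,0,0],[0,0,0],[0,0,0],[0,0,0],[0,0,0]]}'
python3 - <<'E'
from h import *
go((.533,.2727,.018),down(-70)); s,p,r=state();print(p,s['contact_force'],s['moment'])
E
```

```text
clock: 13.25
position: [0.5348, 0.2743, 0.0247]
ee_rot: [0.122, 0.699, 0.123, -0.694]
contact_force: [1.0, -0.0, -0.2]
width: 0.0426
clock: 13.75
position: [0.5341, 0.2742, 0.0199]
ee_rot: [0.122, 0.698, 0.123, -0.695]
contact_force: [0.2, 0.5, -0.7]
width: 0.0426
dpos [0.19 0.1  0.16] dr [-0.001 -0.004 -0.   ]
[0.53414677 0.27418642 0.01991776] [ 0.18116618  0.52333988 -0.72762817] [ 0.00522155 -0.01730157  0.00985348]
```

```bash
python3 -m creep '{"delta_pos":[[0.1,0,0],[0.2,0.05,0.1],[0.3,0.1,0.1],[0.4,0.1,0.1],[0.4,0.1,0.1]],"dr":[[0,0,0],[0,0,0],[0,0,0],[0,0,0],[0,0,0]]}'
```

```text
clock: 14.25
position: [0.5337, 0.2729, 0.0161]
ee_rot: [0.122, 0.698, 0.123, -0.695]
contact_force: [-0.1, -0.5, -0.1]
width: 0.0426
```

```bash
python3 -m creep '{"delta_pos":[[0,0,0],[0,0,0],[0,0,0],[0,0,0],[0,0,0],[0,0,0],[0,0,0],[0,0,0]],"dr":[[0,0,0],[0,0,0],[0,0,0],[0,0,0],[0,0,0],[0,0,0],[0,0,0],[0,0,0]]}' -1 60
python3 - <<'E'
from h import *
s,p,r=state();print(p,r.as_matrix().round(3),s['contact_force'],s['width'])
# plan: pin frame, box coords
G=.175; 
R0=r; th0=0
b=lambda th,zb,xb:np.array([xb+G*np.cos(th),zb+G*np.sin(th)])
# grasp axis point now
ap=p+r.apply([-(.026-p[2]),0,0]); off=r.inv().apply(p-ap)  # TCP rel to axis pt in tool axes
e=np.array([np.cos(np.radians(20)),np.sin(np.radians(20)),0])
for d,zb in [(0,.026),(4,.0255),(8,.025),(12,.024),(16,.0235),(20,.023)]:
    t=np.radians(d); pt=ap+e*(G*np.cos(t)-G)+np.array([0,0,zb-.026+G*np.sin(t)])
    ry=R.from_rotvec(np.cross(e,[0,0,1])*t)   # e tips up
    tcp=pt+(ry*r).apply(off)
    print(d,(r.inv().apply(tcp-p)*100).round(2),(r.inv()*ry*r).as_rotvec().round(3))
E
```

```text
clock: 15.05
position: [0.5339, 0.273, 0.0165]
ee_rot: [0.122, 0.698, 0.123, -0.695]
contact_force: [-0.7, -0.4, 5.8]
width: 0.0301
[0.53391961 0.27303913 0.01652642] [[ 0.005  0.341 -0.94 ]
 [ 0.002 -0.94  -0.341]
 [-1.     0.    -0.005]] [-0.67817198 -0.3573744   5.78713474] 0.030104908733634004
0 [ 0. -0.  0.] [0. 0. 0.]
4 [-1.17 -0.   -0.03] [ 0.    0.07 -0.  ]
8 [-2.35  0.    0.03] [ 0.    0.14 -0.  ]
12 [-3.46  0.    0.17] [ 0.     0.209 -0.   ]
16 [-4.61  0.    0.39] [ 0.     0.279 -0.   ]
20 [-5.75  0.    0.7 ] [ 0.     0.349 -0.   ]
```

```bash
python3 -m creep '{"delta_pos":[[-0.2,0,0],[-0.5,0,0],[-0.85,0,0],[-1.17,0,0],[-1.5,0,0],[-1.8,0,0],[-2.1,0,0],[-2.35,0,0],[-2.35,0,0]],"dr":[[0,0.012,0],[0,0.03,0],[0,0.05,0],[0,0.07,0],[0,0.09,0],[0,0.107,0],[0,0.125,0],[0,0.14,0],[0,0.14,0]]}' -1 60
python3 - <<'E'
from h import *
cl=[cloud(shot(n)) for n in('wrist','scene')]
ims=[shot(n)['pixels'] for n in('wrist','side')]
cv2.imwrite('pics/w5.png',np.hstack([cv2.resize(ims[0],(400,300)),cv2.resize(ims[1][200:335,190:370],(400,300))]))
s,p,r=state();print(p,r.as_matrix().round(3),s['contact_force'],s['moment'])
P=cl[0];c=np.array([.4781,.2519]);a=np.radians(21.6);B=np.array([[np.cos(a),np.sin(a)],[-np.sin(a),np.cos(a)]])
L=(P[...,:2]-c)@B.T;z=P[...,2]
m=(abs(L[...,1])<.03)&(L[...,0]>.085)&(L[...,0]<.145)&(z>.035)&(z<.1)
for x in np.arange(.085,.145,.005):
    k=m&(abs(L[...,0]-x)<.002)
    if k.sum()>3:print(x.round(3),z[k].max().round(4),np.median(L[k][:,1]).round(4))
E
```

```text
clock: 15.95
position: [0.5332, 0.2728, 0.0401]
ee_rot: [0.113, 0.745, 0.131, -0.644]
contact_force: [1.7, -0.1, -1.9]
width: 0.0298
[0.53387492 0.27297239 0.03968893] [[ 0.136  0.341 -0.93 ]
 [ 0.049 -0.94  -0.337]
 [-0.989  0.    -0.145]] [ 0.50851349 -0.08855664 -2.12488436] [-0.02876708  0.05898102 -0.0035392 ]
0.085 0.0623 -0.0026
0.09 0.0626 -0.0025
0.095 0.0637 -0.0029
0.1 0.0646 -0.003
0.105 0.0664 -0.0028
0.11 0.0663 -0.0029
0.115 0.0681 -0.0031
0.12 0.0693 -0.0032
0.125 0.0701 -0.0034
0.13 0.0693 -0.0035
```

View pics/w5.png

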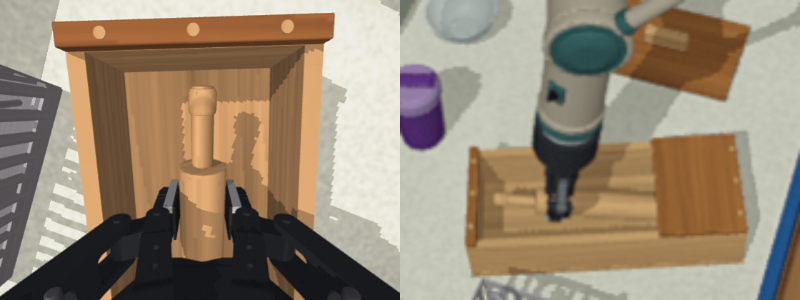

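The tilt has started. The pin is held by the barrel, end a is rising at (203,95) on the left panel, and nothing touches. By depth the pin slopes at about 10–11°, against 8° at the tool, so end b hangs slightly low. I'll lift a few mm first, then tilt on.

```bash
cat > plan.py <<'E'
from h import *
import sys
# th0: pin tilt now (deg); waypoints (tilt deg, raise of b in m, draw along axis m)
def plan(th0,way,G=.175):
    s,p,r=state()
    e=np.array([np.cos(np.radians(20)),np.sin(np.radians(20)),0]);up=np.array([0,0,1.])
    ax=lambda t:e*np.cos(t)+up*np.sin(t)
    t0=np.radians(th0); ap=p+r.apply([-.0095,0,0]); b=ap-G*ax(t0)
    for d,dz,dr in way:
        t=np.radians(d); ry=R.from_rotvec(np.cross(e,up)*(t-t0))
        tcp=b+up*dz+(G+dr)*ax(t)+ry.apply(p-ap)
        print(d,dr,(r.inv().apply(tcp-p)*100).round(2),(r.inv()*ry*r).as_rotvec().round(3))
E
python3 - <<'E'
from plan import *
plan(10,[(10,.004,0),(13,.004,0),(16,.004,0),(18.5,.004,0)])
E
```

```text
10 0 [-0.4   0.   -0.06] [0. 0. 0.]
13 0 [-1.31  0.   -0.06] [ 0.     0.052 -0.   ]
16 0 [-2.23  0.   -0.01] [ 0.     0.105 -0.   ]
18.5 0 [-2.99  0.    0.07] [ 0.     0.148 -0.   ]
```

```bash
python3 -m creep '{"delta_pos":[[-0.2,0,0],[-0.4,0,-0.06],[-0.7,0,-0.06],[-1,0,-0.06],[-1.3,0,-0.06],[-1.75,0,-0.03],[-2.2,0,0],[-2.6,0,0],[-3,0,0.05],[-3,0,0.05]],"dr":[[0,0,0],[0,0,0],[0,0.017,0],[0,0.035,0],[0,0.052,0],[0,0.08,0],[0,0.105,0],[0,0.125,0],[0,0.148,0],[0,0.148,0]]}' -1 60
python3 - <<'E'
from plan import *
P=cloud(shot('wrist'));s,p,r=state();print(p,s['contact_force'],s['moment'])
c=np.array([.4781,.2519]);a=np.radians(21.6);B=np.array([[np.cos(a),np.sin(a)],[-np.sin(a),np.cos(a)]])
L=(P[...,:2]-c)@B.T;z=P[...,2]
m=(abs(L[...,1])<.02)&(L[...,0]>.07)&(L[...,0]<.145)&(z>.05)&(z<.13)
for x in np.arange(.07,.145,.005):
    k=m&(abs(L[...,0]-x)<.002)
    if k.sum()>3:print(x.round(3),z[k].max().round(4),np.median(L[k][:,1]).round(4))
S=cloud(shot('side'));m=(abs(S[...,2]-.079)<.002)&(S[...,0]<.48)&(S[...,1]>.12)&(S[...,1]<.4)&(S[...,0]>.295);print('top',cv2.minAreaRect((S[m][:,:2]*1000).astype(np.float32)))
plan(18.5,[(18.5,0,.03),(18.5,0,.1)])
E
```

```text
clock: 17.15
position: [0.5282, 0.271, 0.0697]
ee_rot: [0.103, 0.791, 0.139, -0.587]
contact_force: [-1.0, -0.5, -1.7]
width: 0.0301
[0.52869089 0.27115696 0.06965345] [-0.01479039  0.45696274 -1.95018708] [-0.07140323  0.15847449  0.0278764 ]
0.07 0.1022 -0.0024
0.075 0.0952 -0.0014
0.08 0.0966 -0.002
0.085 0.0984 -0.0026
0.09 0.1 -0.0027
0.095 0.1017 -0.0024
0.1 0.1027 -0.0026
0.105 0.1061 -0.0028
0.11 0.1075 -0.0031
0.115 0.1091 -0.0031
0.12 0.1085 -0.0031
top ((404.106201171875, 224.47572326660156), (170.63592529296875, 137.24607849121094), 21.987285614013672)
18.5 0.03 [-0.09 -0.   -3.  ] [0. 0. 0.]
18.5 0.1 [ -0.29  -0.01 -10.  ] [0. 0. 0.]
```

The pin slopes at 18°. Computed clearances are about 9 mm under the top edge and about 16 mm over the end wall. Now I'll draw it along its axis.

```bash
python3 -m creep '{"delta_pos":[[0,0,-0.3],[0,0,-0.8],[0,0,-1.4],[-0.1,0,-2],[-0.1,0,-2.7],[-0.1,0,-3.4],[-0.1,0,-4],[-0.1,0,-4.5],[-0.15,0,-4.9],[-0.15,0,-5]],"dr":[[0,0,0],[0,0,0],[0,0,0],[0,0,0],[0,0,0],[0,0,0],[0,0,0],[0,0,0],[0,0,0],[0,0,0]]}' -1 60
python3 -m creep '{"delta_pos":[[0,0,-0.3],[0,0,-0.8],[0,0,-1.4],[-0.1,0,-2],[-0.1,0,-2.7],[-0.1,0,-3.4],[-0.1,0,-4],[-0.1,0,-4.5],[-0.15,0,-4.9],[-0.15,0,-5]],"dr":[[0,0,0],[0,0,0],[0,0,0],[0,0,0],[0,0,0],[0,0,0],[0,0,0],[0,0,0],[0,0,0],[0,0,0]]}' -1 60
python3 - <<'E'
from h import *
im=shot('side');sc=shot('scene')
cv2.imwrite('pics/c6.png',np.hstack([cv2.resize(sc['pixels'][110:245,250:430],(400,300)),cv2.resize(im['pixels'][200:335,190:370],(400,300))]))
s,p,r=state();print(p,r.as_matrix().round(3),s['contact_force'])
E
```

```text
clock: 18.25
position: [0.5743, 0.2877, 0.0855]
ee_rot: [0.103, 0.791, 0.139, -0.587]
contact_force: [0.1, -0.2, -1.6]
width: 0.0299
clock: 19.25
position: [0.6189, 0.3038, 0.1014]
ee_rot: [0.103, 0.791, 0.139, -0.587]
contact_force: [-0.3, 0.2, -1.3]
width: 0.0299
[0.61832073 0.30364216 0.101068  ] [[ 0.271  0.341 -0.9  ]
 [ 0.098 -0.94  -0.326]
 [-0.957  0.    -0.289]] [ 0.38152852 -0.27659293 -1.98928204]
```

View pics/c6.png

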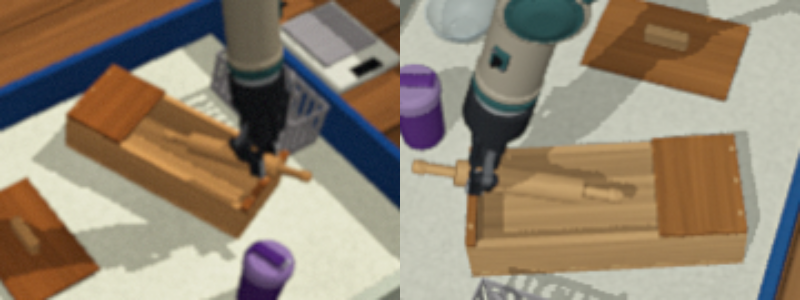

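Both views show end b clear of the fixed top's edge (right panel, knob at (620,192)), and the box has not moved. Now I'll lift straight up.

```bash
python3 -m creep '{"delta_pos":[[-0.5,0,-0.15],[-1.5,0,-0.45],[-3,0,-0.9],[-5,0,-1.5],[-7.5,0,-2.25],[-10,0,-3],[-12.5,0,-3.8],[-15,0,-4.5],[-16.7,0,-5],[-17.2,0,-5.2]],"dr":[[0,0,0],[0,0,0],[0,0,0],[0,0,0],[0,0,0],[0,0,0],[0,0,0],[0,0,0],[0,0,0],[0,0,0]]}' -1 60
python3 - <<'E'
from h import *
go((.57,.285,.28),down(-70))
P=cloud(shot('side'));m=(P[...,2]>.18)&(P[...,0]>.5)&(P[...,1]>.15)&(P[...,1]<.45);q=P[m];print(len(q),q.min(0))
E
```

```text
clock: 20.35
position: [0.6194, 0.3041, 0.2851]
ee_rot: [0.103, 0.793, 0.139, -0.585]
contact_force: [0.3, -0.1, -2.1]
width: 0.0298
dpos [-1.07  0.11  5.22] dr [-0.001 -0.299 -0.   ]
5171 [0.50001254 0.20271563 0.24872339]
```

```bash
python3 -m creep '{"delta_pos":[[0,0,0.3],[-0.2,0,1],[-0.4,0,2],[-0.6,0,3],[-0.8,0,4],[-1,0,4.8],[-1.1,0,5.2],[-1.1,0,5.2],[-1.1,0,5.2],[-1.1,0,5.2]],"dr":[[0,-0.02,0],[0,-0.06,0],[0,-0.12,0],[0,-0.18,0],[0,-0.24,0],[0,-0.29,0],[0,-0.32,0],[0,-0.32,0],[0,-0.32,0],[0,-0.32,0]]}' -1 60
python3 -m creep '{"delta_pos":[[0,0,0],[0,0,0],[0,0,0],[0,0,0],[0,0,0]],"dr":[[0,0,0],[0,0,0],[0,0,0],[0,0,0],[0,0,0]]}' -1 60
python3 - <<'E'
from h import *
ims=[shot(n) for n in('side','scene')]
cv2.imwrite('pics/f.png',np.hstack([cv2.resize(i['pixels'],(400,300)) for i in ims]))
P=cloud(ims[0]);s,p,r=state();print(p,s['qd'],s['width'],s['contact_force'])
e=np.array([np.cos(np.radians(20)),np.sin(np.radians(20))]);n=np.array([-e[1],e[0]])
d=P[...,:2]-p[:2];u=d@e;v=d@n;m=(abs(v)<.03)&(P[...,2]>.2)&(abs(u)<.26)&(P[...,2]<.34)
for x in np.arange(-.2,.12,.02):
    k=m&(abs(u-x)<.005)
    if k.sum()>3: print(x.round(2),np.percentile(P[k][:,2],[2,98]).round(4))
for Q in map(cloud,ims):
    m=(abs(Q[...,2]-.0790)<.003)&(Q[...,0]>.29)&(Q[...,0]<.66)&(Q[...,1]>.12)&(Q[...,1]<.38)
    print('box top z79',cv2.minAreaRect((Q[m][:,:2]*1000).astype(np.float32)))
    m=(abs(Q[...,0]-.49)<.13)&(abs(Q[...,1]+.03)<.09)&(abs(Q[...,2]-.017)<.004);print('lid',m.sum(),Q[m][:,2].std(),cv2.minAreaRect((Q[m][:,:2]*1000).astype(np.float32)))
E
```

```text
clock: 21.4
position: [0.5684, 0.2855, 0.2757]
ee_rot: [-0.124, -0.687, -0.121, 0.706]
contact_force: [-0.4, 0.4, -0.7]
width: 0.0296
clock: 21.9
position: [0.5686, 0.2856, 0.2764]
ee_rot: [-0.124, -0.687, -0.121, 0.706]
contact_force: [-0.7, -0.4, -1.3]
width: 0.0299
[0.56862766 0.28563872 0.27639068] [-1.31500329e-04 -2.29366858e-05  3.07853118e-04  2.61960976e-04
  2.59461117e-04 -1.94108198e-03] 0.02968771094263197 [ 0.31001134 -0.46040045 -1.66207236]
-0.18 [0.2869 0.2974]
-0.16 [0.2869 0.2981]
-0.14 [0.2886 0.299 ]
-0.12 [0.2798 0.3067]
-0.1 [0.2842 0.3046]
-0.08 [0.2846 0.3048]
-0.06 [0.2775 0.3048]
-0.04 [0.2813 0.304 ]
-0.02 [0.2824 0.3152]
-0.0 [0.2806 0.302 ]
0.02 [0.2802 0.2931]
0.04 [0.2837 0.2943]
0.06 [0.2837 0.2941]
box top z79 ((474.5752258300781, 252.28280639648438), (322.6089172363281, 137.5808868408203), 21.464445114135742)
lid 1702 0.002005877575786863 ((486.57171630859375, -28.866683959960938), (206.5901641845703, 140.35951232910156), 0.3733784258365631)
box top z79 ((479.03448486328125, 248.892578125), (324.00885009765625, 139.35198974609375), 21.631059646606445)
lid 1757 0.001863118352031274 ((488.779541015625, -32.51979064941406), (208.04820251464844, 135.69532775878906), 0.17173339426517487)
```

View pics/f.png

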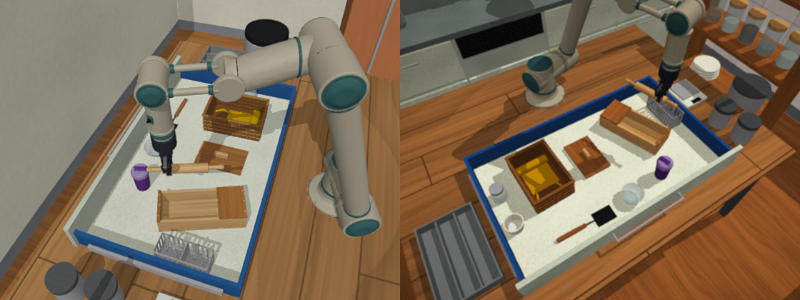

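The final view shows the pin level and held well above the box (left panel (185,168)), and the lid flat with its handle up at (220,157). The bystanders look unmoved, and the box top matches where it was at the start to within 1 mm. Handing in.

```bash
python3 -c "
from rig import manip
print(manip.sign_off())"
```

```text
the job is handed in; nothing more can be done
None
```

The pin is out of the box and held still and level in the gripper, and the job is handed in at about 22 s on the robot's clock.

**What I did**
- **Lid:** I lifted it off by its bar and set it down flat, handle up, on the bare floor between box and basket.
- **Pin:** I gripped it by the barrel, tilted its free end up to about 18° and drew it out along its axis. Then I lifted it and levelled it.

**Last checks**
- **Pin:** its lowest measured points are at about 0.28 m, roughly 20 cm above the top of the box. It is level to about 1°, and joint speeds are near zero.
- **Lid:** it lies at about (0.488, -0.031), aligned with world x, with its top at about 17 mm.
- **Box:** its position is within about 1 mm of where it started, in both camera views.
- **Other things:** they look undisturbed. I judged this by eye and did not measure them one by one.

**What disagreed**
- **Brief contact:** lowering onto the pin with the fingers open 53 mm met about 8 N, most likely the finger knuckles on the side walls. I raised the gripper, narrowed the fingers and went down again without contact.
- **Pin angle:** at first the pin tilted 2–3° more than the tool. I allowed for this before drawing it out, and the wrist force stayed within about 2 N while it came out.

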